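Level a specimen in the hand press

TASK

Balance the round black specimen, polished face still up, on the middle of the steel dome of the levelling press, and let go of it so that it rests there by itself while the press arm is still fully raised. Then swing the press arm down by its crossbar until the arm is level, so that the sprung foot presses the specimen on its dome, and keep it there: finish while still holding the arm down level, not letting go. Leave the square specimen, the jar and the slide box where they are.

Things in the scene. Friction and masses are not known exactly. Their poses are not given: they have to be found in the camera images.
- specimen: Round specimen mount to be levelled: a plain black resin disc, 40 mm in diameter, 20 mm high, about 60 g, lying flat on the table with a thin 14 x 18 mm bare-steel rectangle in its top face. Origin at the centre of its underside, z up.
- press: White hand press, fixed to the table. Base plate 270 (x) x 150 (y) x 20 mm high, bearing a bare-steel hemisphere of radius 35 mm (top 55 mm above the table). Origin on the table under the dome's centre; the plate spans x = -75 to +195 mm. Own x axis points from the dome to the hinge, z up; its yaw varies. Two cheeks 110 mm high, inner faces 116 mm apart, carry the hinge.
- press_hinge (a point): Middle of the arm's hinge axis, which runs along the press's y; in the press's frame at x = 150, z = 90 mm. The arm is a yoke of two round rails (10 mm thick, centres 50 mm either side of the middle) joined by a crosspiece with the foot and, at the free end, by the crossbar. Raised, it stands nearly upright over the hinge and leaves the space above the dome free.
- dome_top (a point): Topmost point of the steel dome, 55 mm above the table; axes as the press's.
- press_arm (a joint): Swing of the press arm, rad: 0 fully raised (stop, 80 degrees above level), growing as it comes down towards the press's -x side; 1.396 is level; lower stop at 1.60. A spring always drives it back up to 0: the crossbar needs about 2 N to start and about 8 N near level, plus about 5 N for the foot.
- press_grip: Crossbar to hold the arm by: black rubber-covered round bar, 14 mm in diameter, 100 mm long between the yoke's rails, free all round; the sleeve spins freely about its own length. Origin at its middle, y along the bar. In the press's frame its middle is at x = -70, z = 120 mm with the arm level and about x = 141, z = 312 mm raised, on an arc about the hinge.
- press_foot: Sprung foot under the yoke's crosspiece: steel pin with a ball nose of radius 11 mm. Origin at the nose's lowest point, z along the pin. With the arm level it stands over the dome's top; unloaded its nose would be 66 mm above the table, so on the 20 mm specimen (top at 75 mm) it is pushed in 9 mm and presses with about 7 N (0.8 N/mm, 22 mm stroke). It touches about 0.06 rad before level.
- square_mount: Bystander: black resin specimen mount with a square outline, 38 x 38 x 20 mm high, the same steel rectangle in its top. Origin at the centre of its underside.
- paste_jar: Bystander: white jar with black cap, 60 mm in diameter, 55 mm high. Origin at the centre of its underside.
- slide_box: Bystander: flat grey slide box, 90 (x) x 180 (y) x 30 mm high. Origin at the centre of its underside.
There are look-alikes about, which are no part of the job. What is shaped like the specimen but green or turquoise is not meant.

How it is judged:
By the outcome, as a careful person would: the job done as asked, in the order asked, and still so for the second after the job is handed in, while the arm keeps its last pose, push and grip.
It also fails if it takes over 61 s, if anything falls off the work surface, if the arm or the gripper's body presses on something with over 40 N, if the wrist force passes 120 N, or if a joint passes its speed limit or range.

ROBOT

A 6-joint arm with a two-finger parallel gripper is mounted at the origin on the work surface. World frame = base frame: x ahead of the robot, y to its left, z up, the work surface at z = 0. Lengths are in m, angles in rad, forces in N, time in s.
With the tool pointing down it reaches from about 0.325 to 0.9 m from the base axis. Payload 6.1 kg.
Tool frame: the origin (TCP) lies on the centre line of the jaws, within the pads' length; the fingertips stand 19 mm ahead of it and the grasp point (between the pads) is the TCP (arm.tips_ahead is the distance from the TCP to the fingertips, in m); z points along the fingers, y is the direction in which the jaws open and shut (so a half turn about z gives the same grasp; the last joint's range is limited). The gripper opens to 85 mm and grips with 20 to 120 N. Pads are 22 mm wide; open, the fingers measure 114 mm over their backs; the gripper's body (76 mm by 85 mm) begins 54 mm behind the grasp point. The pads swing forward as they close: fully open they stand 13 mm farther back than shut.
Start: joints at [-1.329, 0.22, 1.526, -0, 1.395, -0.126], TCP at [0.225, -0.583, 0.25] pointing down, gripper open.
Joint ranges: [-2.98, 2.98], [-0.91, 2.08], [0.09, 2.57], [-1.24, 4.39], [0.2, 2.65], [-2.68, 2.68]. Speed limits (rad/s): [2.57, 2.57, 3.01, 3.14, 3.14, 3.14].

INTERFACE

Orientations are given as a 3x3 rotation matrix whose columns are the frame's x, y, z axes.
In Python, from cell import arm, effector, optics, sensors gives the robot as it stands. The module is installed in compiled form; this text tells all that it offers. Calls block until the motion is done:
- arm.move_pose(position, orientation): joint-space move of the TCP to a pose.
- arm.move_straight(position, ori=None, velocity=0.15): straight line of the TCP; ori=None keeps the orientation; velocity is the mean speed in m/s.
- arm.set_joints(angles): joint-space move.
- effector.command_gripper(opening, grasp_force=None): finger opening in m; grasp_force is the grip in N (None keeps the last); returns when the fingers have stopped.
- arm.pause(seconds).
- arm.inverse_kinematics(position, orientation): joint angles nearest the present ones, or None.
- optics.grab_frame(name): name is "scene" or "side" or "wrist"; returns (picture, depth): 420x560x3 uint8, blue, green, red; 420x560 float32, m along the optical axis (not along the pixel's ray), 0 where there is no reading.
- optics.camera_model(name): a dict with "camera_matrix" (3x3 intrinsics, pixels), "world_from_camera" (4x4, takes a point from camera to world coordinates). Camera axes: x right, y down, z forward; pixel columns grow to the right and rows downward; lengths in m; the calibration is good to about 2 mm. A picture is of the moment at which its call begins: read the wrist's pose just before it. camera_model takes no time and is no camera call; for the wrist camera it gives the pose at the moment of the call.
A pose or a line that the arm cannot do raises arm.IKError and nothing moves.
- arm.finish_job(): hands the job in, once; it reports no verdict.
Readings, each from a call of its own:
- sensors.current_t(): time.
- sensors.current_joints(): joint angles.
- sensors.current_joint_velocities(): joint speeds.
- sensors.current_effort(): joint torques, N m.
- sensors.current_tcp_pos(): TCP position.
- sensors.current_orientation(): TCP orientation.
- sensors.current_contact_force(): force on the tool from outside, world axes, zero at the start.
- sensors.current_wrist_torque(): the same for the moment, N m.
- sensors.current_finger_gap(): finger opening in m.
Only numpy, scipy, OpenCV 4.12 (cv2) and the standard library are available. Lean on these libraries where they do the work, as an engineer would, in place of code of your own. Each camera call takes 0.05 s, during which the arm holds its last target. There are 200 camera calls.

## Working session

There is one attempt and no reset: what is moved stays moved. The work goes in short steps, each a Python script; the robot and the scene stay as the last script left them, time stands still between calls to the robot, and variables do not carry over. Pictures are saved under pics/ and viewed, about 8 in all and at most 12, crops included, and the job is handed in when it is done.

```bash
mkdir -p pics; python3 - <<'E'
from cell import arm,effector,optics,sensors
import cv2,numpy as np
ims=[]
for n in("scene","side"):
    p,d=optics.grab_frame(n);m=optics.camera_model(n)
    np.savez(n+".npz",p=p,d=d,K=m["camera_matrix"],T=m["world_from_camera"])
    cv2.imwrite(f"pics/{n}.png",p);print(n,m["camera_matrix"],np.round(m["world_from_camera"],3),(d>0).mean())
print(sensors.current_t(),sensors.current_orientation())
E
```

```text
scene [[419.87239139   0.         282.01598388]
 [  0.         419.87239139 206.93109796]
 [  0.           0.           1.        ]] [[ 0.291  0.56  -0.776  1.27 ]
 [ 0.957 -0.168  0.237 -0.237]
 [ 0.002 -0.811 -0.585  0.741]
 [ 0.     0.     0.     1.   ]] 0.995969387755102
side [[446.51689347   0.         273.23192692]
 [  0.         446.51689347 210.46151926]
 [  0.           0.           1.        ]] [[-0.985 -0.111  0.128  0.401]
 [-0.169  0.58  -0.797  0.93 ]
 [ 0.014 -0.807 -0.59   0.888]
 [ 0.     0.     0.     1.   ]] 0.9959863945578231
0.1 [[ 9.33122094e-01  3.59559448e-01 -4.01693857e-04]
 [ 3.59559603e-01 -9.33120632e-01  1.66671196e-03]
 [ 2.24453205e-04 -1.69967863e-03 -9.99998530e-01]]
```

View pics/scene.png

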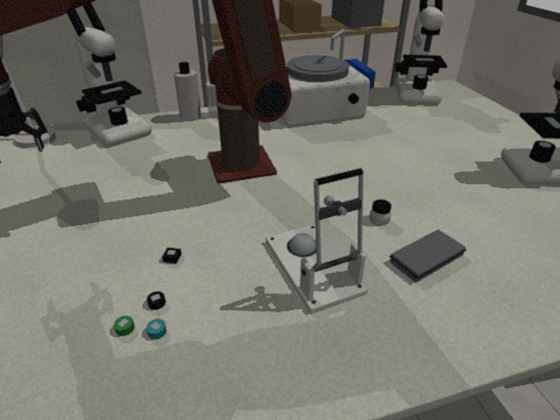

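View pics/side.png

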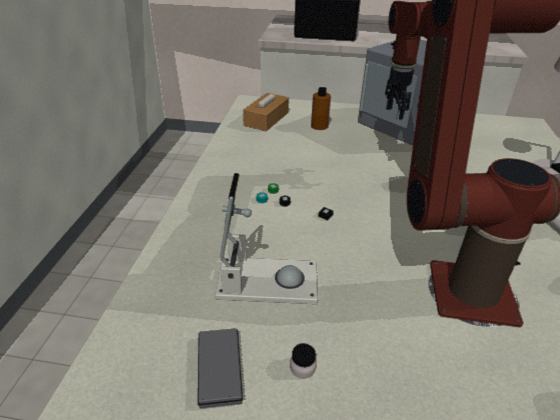

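The scene view shows the round black specimen at (156,300), with green and turquoise look-alikes below it and the square mount at (172,255). The dome is at (302,245) and the arm is raised. In the side view the specimen is at (285,201) and the dome at (290,276).

```bash
cat > h.py <<'E'
import numpy as np,cv2
from scipy.optimize import least_squares
def cloud(p,d,K,T):
    v,u=np.mgrid[:420,:560]
    c=np.stack([(u-K[0,2])/K[0,0]*d,(v-K[1,2])/K[1,1]*d,d],-1)
    return c@T[:3,:3].T+T[:3,3]
def ray(uv,K,T,z):
    r=T[:3,:3]@np.linalg.solve(K,[uv[0],uv[1],1]);o=T[:3,3]
    return o+r*(z-o[2])/r[2]
E
python3 - <<'E'
from h import *
for n,s,bx in(("scene",(156,300),(255,220,375,310)),("side",(285,201),(205,250,325,305))):
    f=np.load(n+".npz");p,d,K,T=[f[k] for k in"pdKT"];w=cloud(p,d,K,T)
    tab=w[330:400,200:330] if n=="scene" else w[330:400,420:520]
    print(n,"table z",np.median(tab[...,2]))
    # specimen: points higher than 16mm near
    c=w[s[1],s[0]]
    m=(np.hypot(w[...,0]-c[0],w[...,1]-c[1])<.04)&(w[...,2]>.016)&(w[...,2]<.03)
    q=w[m];print("spec",c,len(q),cv2.minEnclosingCircle(q[:,:2].astype(np.float32)),q.mean(0))
    u0,v0,u1,v1=bx;b=w[v0:v1,u0:u1].reshape(-1,3);b=b[np.isfinite(b).all(1)]
    pl=b[(b[:,2]>.014)&(b[:,2]<.025)]
    r=cv2.minAreaRect(pl[:,:2].astype(np.float32));print("plate",r,np.median(pl[:,2]))
    uv=(302,245) if n=="scene" else (290,276)
    c=w[uv[1],uv[0]]
    q=b[(np.hypot(*(b[:,:2]-c[:2]).T)<.045)&(b[:,2]>.03)&(b[:,2]<.06)]
    g=least_squares(lambda x:np.linalg.norm(q-x[:3],axis=1)-.035,[*c[:2],.02],loss="soft_l1",f_scale=.002)
    print("dome",c,len(q),g.x,np.abs(g.fun).mean())
E
```

```text
scene table z 0.0014220990628031616
spec [ 0.57456884 -0.31939022  0.02069829] 210 ((0.5652906894683838, -0.31926900148391724), 0.021408291533589363) [ 0.56742092 -0.31949872  0.02115291]
plate ((0.5465508699417114, 0.14295849204063416), (0.27157968282699585, 0.3134559690952301), 6.825265884399414) 0.021718484356184287
dome [0.51702891 0.04601527 0.04407145] 390 [0.49596576 0.05570179 0.02148178] 0.0011634500743635515
side table z -0.0006017068947376525
spec [ 0.55966654 -0.30389354  0.01907451] 58 ((0.5621368288993835, -0.31769004464149475), 0.020107032731175423) [ 0.56203271 -0.31636711  0.01972377]
plate ((0.552932858467102, 0.06368250399827957), (0.27015575766563416, 0.15481095016002655), 7.0787034034729) 0.019096277345428125
dome [0.49017893 0.07485509 0.04442349] 345 [0.49367835 0.05558644 0.01883631] 0.0012673361805243396
```

```bash
cat >> h.py <<'E'
def R(a): # tool down, tool y (jaw axis) at world angle a
    y=np.array([np.cos(a),np.sin(a),0]);z=np.array([0,0,-1.]);return np.column_stack([np.cross(y,z),y,z])
E
python3 - <<'E'
from h import *
from cell import arm,effector,optics,sensors
f=np.load("scene.npz");K,T=f["K"],f["T"]
for n,uv in dict(sq=(172,254),green=(124,324),turq=(156,327)).items(): print(n,ray(uv,K,T,.015))
print(arm.tips_ahead,sensors.current_finger_gap())
s=np.array([.5637,-.318,.17])
for a in np.radians([-180,-150,-120,-90,-60,-30,0,30,60,90,120,150]):
    q=arm.inverse_kinematics(s,R(a));print(round(np.degrees(a)),None if q is None else np.round(q,2))
arm.move_pose(s+[0,0,.03],sensors.current_orientation())
m=optics.camera_model("wrist");p,d=optics.grab_frame("wrist")
np.savez("w1.npz",p=p,d=d,K=m["camera_matrix"],T=m["world_from_camera"]);cv2.imwrite("pics/w1.png",p)
print(sensors.current_t(),sensors.current_tcp_pos(),np.round(m["world_from_camera"],3))
E
```

```text
sq [ 0.42286013 -0.27198127  0.015     ]
green [ 0.61807508 -0.38911164  0.015     ]
turq [ 0.6457958 -0.3243733  0.015    ]
0.019 0.0854504574421277
-180 [-0.64  0.34  1.54 -0.    1.27  2.51]
-150 [-0.64  0.34  1.54 -0.    1.27  1.98]
-120 [-0.64  0.34  1.54 -0.    1.27  1.46]
-90 [-0.64  0.34  1.54 -0.    1.27  0.94]
-60 [-0.64  0.34  1.54 -0.    1.27  0.41]
-30 [-0.64  0.34  1.54 -0.    1.27 -0.11]
0 [-0.64  0.34  1.54 -0.    1.27 -0.64]
30 [-0.64  0.34  1.54 -0.    1.27 -1.16]
60 [-0.64  0.34  1.54 -0.    1.27 -1.68]
90 [-0.64  0.34  1.54 -0.    1.27 -2.21]
120 None
150 None
1.7417 [ 0.56308348 -0.3193417   0.20027909] [[ 0.36  -0.896 -0.26   0.63 ]
 [-0.933 -0.346 -0.099 -0.294]
 [-0.001  0.278 -0.961  0.324]
 [ 0.     0.     0.     1.   ]]
```

View pics/w1.png

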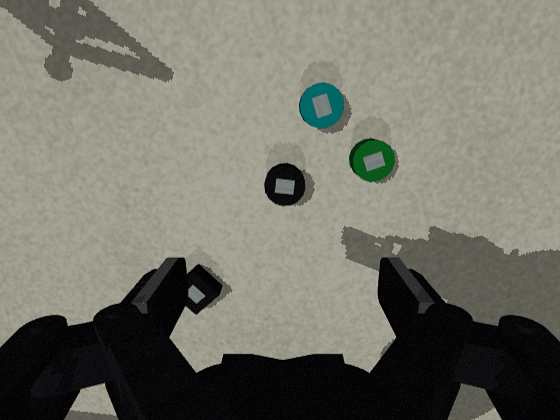

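The wrist view shows the black round specimen at (284,185), turquoise at (322,105), green at (372,160) and the square mount at (198,289). I'll fit the specimen's top and then centre it with two squeezes at right angles.

```bash
python3 - <<'E'
from h import *
f=np.load("w1.npz");p,d,K,T=[f[k] for k in"pdKT"];w=cloud(p,d,K,T)
hsv=cv2.cvtColor(p,cv2.COLOR_BGR2HSV)
for n,uv in dict(spec=(284,185),sq=(198,289),turq=(322,105),green=(372,160)).items():
    c=ray(uv,K,T,.02)
    m=(np.hypot(w[...,0]-c[0],w[...,1]-c[1])<.03)&(abs(w[...,2]-.0205)<.004)
    q=w[m];print(n,c,len(q),cv2.minEnclosingCircle(q[:,:2].astype(np.float32)),np.median(q[:,2]))
print(w[300:330,280:300].reshape(-1,3).mean(0))
E
```

```text
spec [ 0.56635483 -0.31933331  0.02      ] 1290 ((0.5654366612434387, -0.3200950026512146), 0.01983189769089222) 0.019799330138404653
sq [ 0.42857345 -0.27506468  0.02      ] 875 ((0.4230673313140869, -0.2741338908672333), 0.024770792573690414) 0.019655280448013623
turq [ 0.64716124 -0.32464183  0.02      ] 1576 ((0.6464263796806335, -0.324509859085083), 0.019861971959471703) 0.019836032060692066
green [ 0.61853816 -0.38782224  0.02      ] 1382 ((0.6181883215904236, -0.3897758424282074), 0.020111091434955597) 0.01977990437537544
[ 0.4222879  -0.38193622  0.00127961]
```

```bash
python3 - <<'E'
from h import *
from cell import arm,effector,optics,sensors
s=np.array([.5655,-.320,0]);z=.0205
yaw=np.radians(7.05)
effector.command_gripper(.06,20)
arm.move_pose(s+[0,0,.08],R(yaw)); arm.move_straight(s+[0,0,z])
print("f",sensors.current_contact_force())
effector.command_gripper(.03,20);print(sensors.current_finger_gap(),sensors.current_contact_force())
effector.command_gripper(.055,20)
arm.move_pose(s+[0,0,z],R(yaw-np.pi/2))
effector.command_gripper(.03,20);print(sensors.current_finger_gap(),sensors.current_contact_force())
print(sensors.current_tcp_pos(),sensors.current_orientation())
arm.move_straight(s+[0,0,.2],velocity=.2)
print(sensors.current_t(),sensors.current_finger_gap(),sensors.current_contact_force())
m=optics.camera_model("wrist");p,d=optics.grab_frame("wrist")
np.savez("w2.npz",p=p,d=d,K=m["camera_matrix"],T=m["world_from_camera"],tcp=sensors.current_tcp_pos(),R=sensors.current_orientation());cv2.imwrite("pics/w2.png",p)
E
```

```text
f [0.64182002 0.13171789 0.80027416]
0.03920034905955341 [-0.03725344 -0.29609871  5.29957114]
0.03915286792918726 [-0.34787815  0.01720142  0.7019911 ]
[ 0.565591   -0.32004802  0.02059671] [[ 9.92401236e-01  1.23043666e-01  2.05453623e-04]
 [ 1.23043693e-01 -9.92401246e-01 -1.26643842e-04]
 [ 1.88309709e-04  1.50961278e-04 -9.99999971e-01]]
7.2167 0.03913854620725304 [ 0.14488429 -0.36135552  0.18425521]
```

View pics/w2.png

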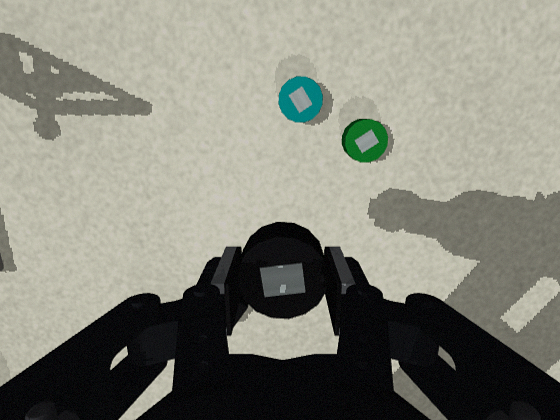

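The specimen is held level between the pads, rectangle up at (283,279). Next I'll look at the dome from close by.

```bash
python3 - <<'E'
from h import *
from cell import arm,effector,optics,sensors
yaw=np.radians(7.05)
D=np.array([.4945,.0557,0]);ex=np.array([np.cos(yaw),np.sin(yaw),0])
arm.move_pose(D-.075*ex+[0,0,.2],R(yaw-np.pi/2))
m=optics.camera_model("wrist");p,d=optics.grab_frame("wrist");K,T=m["camera_matrix"],m["world_from_camera"]
cv2.imwrite("pics/w3.png",p);print(sensors.current_t(),sensors.current_tcp_pos())
np.savez("w3.npz",p=p,d=d,K=K,T=T)
w=cloud(p,d,K,T).reshape(-1,3)
pl=w[(abs(w[:,2]-.02)<.004)&(np.hypot(*(w[:,:2]-D[:2]).T)<.2)];print("z",np.median(pl[:,2]))
q=w[(np.hypot(*(w[:,:2]-D[:2]).T)<.045)&(w[:,2]>.027)&(w[:,2]<.06)]
for fs in(.002,.0007):
    g=least_squares(lambda x:np.linalg.norm(q-x[:3],axis=1)-.035,[*D[:2],.02],loss="soft_l1",f_scale=fs);print(len(q),g.x,np.abs(g.fun).mean())
print(cv2.minAreaRect(pl[:,:2].astype(np.float32)))
E
```

```text
8.7833 [0.42085954 0.04574156 0.20031456]
z 0.019803048205984886
4896 [0.4961915  0.05524599 0.01943384] 0.0004088798295394426
4896 [0.49619218 0.055246   0.01942139] 0.00040847309356832216
((0.5008774995803833, 0.05575667321681976), (0.15912581980228424, 0.14980816841125488), 7.04787540435791)
```

View pics/w3.png

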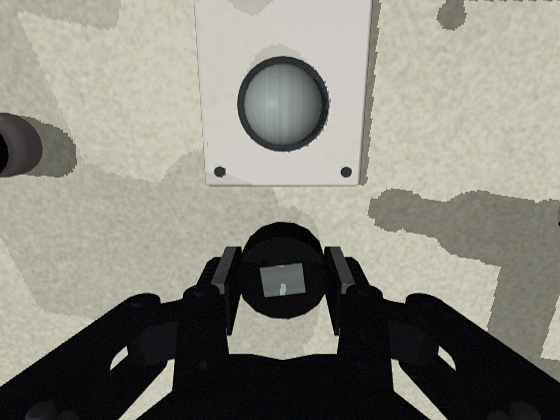

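```bash
python3 - <<'E'
from h import *
for n,t in(("w2",(.565591,-.320048,.2)),("w3",(.42085954,.04574156,.2003))):
    f=np.load(n+".npz");p,d,K,T=[f[k] for k in"pdKT"];w=cloud(p,d,K,T)
    t=np.array(t) if n=="w3" else f["tcp"]
    a=np.radians(7.05);ex=np.array([np.cos(a),np.sin(a)]);ey=np.array([-ex[1],ex[0]])
    L=(w[220:320,235:332].reshape(-1,3)-t);x=L[:,:2]@ex;y=L[:,:2]@ey;z=L[:,2]
    m=(abs(z)<.004)&(abs(y)<.0165);print(n,np.median(z[m]),m.sum())
    # chord extents along x at several y slices: centre x = mid
    for y0 in(-.009,-.005,0,.005,.009):
        k=m&(abs(y-y0)<.0012);print(y0,x[k].min(),x[k].max(),(x[k].min()+x[k].max())/2)
    # steel rectangle
    g=cv2.cvtColor(p,cv2.COLOR_BGR2GRAY)[220:320,235:332].ravel();k=(g>70)&m
    r=cv2.minAreaRect(np.column_stack([x,y])[k].astype(np.float32));print(r)
E
```

```text
w2 -0.00045571425778187513 5646
-0.009 -0.015446590131584356 0.02006869113827378 0.0023110505033447125
-0.005 -0.01676677754332744 0.021792542208595177 0.0025128823326338694
0 -0.017689032145713945 0.022360981204997528 0.0023359745296417916
0.005 -0.01738797939262557 0.02139598990040239 0.00200400525388841
0.009 -0.015483866416451744 0.02004772805741851 0.002281930820483384
((-0.004416330251842737, 0.001508813351392746), (0.028804725036025047, 0.029061485081911087), 25.558673858642578)
w3 -0.0007607568529311437 5638
-0.009 -0.015795241469506754 0.019888283413275944 0.002046520971884595
-0.005 -0.016995725473768073 0.02152755116122363 0.0022659128437277787
0 -0.017576254306612926 0.021876422573671676 0.002150084133529375
0.005 -0.017439315053447 0.02146391012050822 0.00201229753353061
0.009 -0.015628912630576537 0.020071072076134355 0.0022210797227789087
((-0.004642165265977383, 0.0020324550569057465), (0.02915305085480213, 0.029653780162334442), 25.483640670776367)
```

The wrist camera sees the held disc 2.1 mm ahead of the TCP. The fixed cameras put the dome 1.7 mm nearer than the wrist does. That points to a hand-eye bias, so aligning disc to dome within the wrist frame cancels it.

```bash
python3 - <<'E'
from h import *
from cell import arm,effector,optics,sensors
yaw=np.radians(7.05);c=np.array([.4942,.0554,0]);o=R(yaw-np.pi/2)
arm.move_straight(c+[0,0,.12],o)
arm.move_straight(c+[0,0,.079],velocity=.06)
arm.pause(.3);f0=sensors.current_contact_force();print(f0,sensors.current_tcp_pos())
z=.079
while z>.0725:
    z-=.0004;arm.move_straight(c+[0,0,z],velocity=.02)
    f=sensors.current_contact_force()-f0
    if f[2]>1.2:break
print("z",z,f,sensors.current_wrist_torque(),sensors.current_tcp_pos(),sensors.current_t())
for n in("scene","side"):
    p,d=optics.grab_frame(n);np.savez(n+"2.npz",p=p,d=d)
    cv2.imwrite(f"pics/{n}2.png",p)
    uv=(302,240) if n=="scene" else(288,262);cr=p[uv[1]-50:uv[1]+50,uv[0]-65:uv[0]+65]
    locals().setdefault("cs",[]).append(cv2.resize(cr,None,fx=3,fy=3,interpolation=cv2.INTER_CUBIC))
cv2.imwrite("pics/pre.png",np.hstack(cs))
E
```

```text
[-0.39500921 -0.04101892 -1.58238734] [0.49445183 0.05540838 0.07933693]
z 0.0786 [-0.2915575   0.32560759  1.32686076] [-0.05818045  0.01333494  0.0329395 ] [0.49421272 0.05541119 0.07862788] 11.05
```

View pics/pre.png

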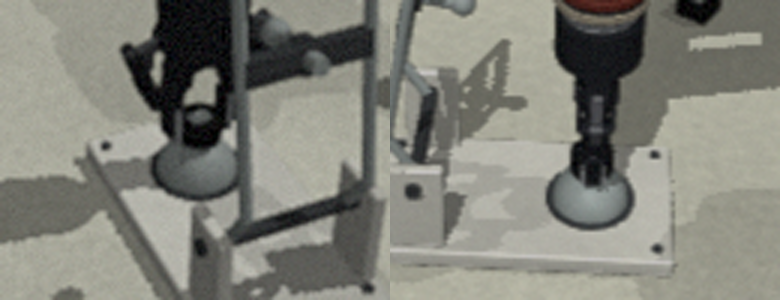

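That trigger was noise: 1.3 N at 3 mm above the expected contact. I'll repeat it with averaged force.

```bash
python3 - <<'E'
from h import *
from cell import arm,effector,optics,sensors
c=np.array([.4942,.0554,0])
def F():
    arm.pause(.15);v=[]
    for _ in range(6): v.append(np.r_[sensors.current_contact_force(),sensors.current_wrist_torque()]);arm.pause(.02)
    return np.mean(v,0)
f0=F();print(f0.round(2))
for z in(.0775,.0768,.0764,.076,.0756,.0752,.0748,.0744,.074,.0736):
    arm.move_straight(c+[0,0,z],velocity=.02);f=F()-f0
    print(z,f.round(3),sensors.current_tcp_pos()[2].round(5))
    if f[2]>1.5:break
print(sensors.current_t(),sensors.current_finger_gap())
E
```

```text
[-0.18  0.29 -0.72 -0.    0.01  0.01]
0.0775 [ 0.348 -0.317  0.235  0.002 -0.018 -0.025] 0.0775
0.0768 [ 0.076 -0.145  0.315 -0.012 -0.007 -0.008] 0.07681
0.0764 [ 0.237 -0.362 -0.296  0.011 -0.027  0.016] 0.07639
0.076 [ 0.217 -0.534  0.014  0.012 -0.011  0.006] 0.07598
0.0756 [ 0.364  0.038  0.042 -0.012 -0.025 -0.008] 0.0756
0.0752 [-1.627 -0.029  3.903  0.016  0.253 -0.007] 0.0754
14.4 0.03929719349869466
```

```bash
python3 - <<'E'
from h import *
from cell import arm,effector,optics,sensors
c=np.array([.4942,.0554,0])
arm.move_straight(c+[0,0,.0755],velocity=.01);arm.pause(.2);print(sensors.current_contact_force())
for g in(.041,.043,.046,.052,.06): effector.command_gripper(g,20)
arm.pause(.3)
arm.move_straight(c+[0,0,.13],velocity=.08)
yaw=np.radians(7.05)
arm.move_straight(c+np.array([-.075*np.cos(yaw),-.075*np.sin(yaw),.2]),velocity=.2)
m=optics.camera_model("wrist");p,d=optics.grab_frame("wrist");cv2.imwrite("pics/w4.png",p)
np.savez("w4.npz",p=p,d=d,K=m["camera_matrix"],T=m["world_from_camera"])
cs=[p[20:220,180:400]]
for n,uv in(("scene",(302,240)),("side",(288,262))):
    q,e=optics.grab_frame(n);np.savez(n+"3.npz",p=q,d=e,**{k:np.load(n+".npz")[k] for k in"KT"})
    cs.append(cv2.resize(q[uv[1]-40:uv[1]+40,uv[0]-50:uv[0]+50],(250,200),interpolation=cv2.INTER_CUBIC))
cv2.imwrite("pics/post.png",np.hstack(cs))
print(sensors.current_t())
for n in("w4","side3"):
    f=np.load(n+".npz");w=cloud(*[f[k] for k in"pdKT"]).reshape(-1,3)
    t=w[(np.hypot(*(w[:,:2]-[.495,.0555]).T)<.03)&(abs(w[:,2]-.075)<.008)]
    if len(t)>20:
        A=np.c_[t[:,:2]-[.495,.0555],np.ones(len(t))]
        s=least_squares(lambda x:A@x-t[:,2],[0,0,.075],loss="soft_l1",f_scale=.0005).x
        print(n,len(t),"plane slope deg",np.degrees(s[:2]),s[2],cv2.minEnclosingCircle(t[abs(A@s-t[:,2])<.0025][:,:2].astype(np.float32)))
E
```

```text
[-0.03458024  0.2173176   0.63232408]
17.9333
w4 2361 plane slope deg [ 0.2960772  -1.20201701] 0.07476453377113725 ((0.4959169328212738, 0.05609886348247528), 0.019980354234576225)
side3 148 plane slope deg [-0.48782161 -2.07407115] 0.0736146602636595 ((0.49335113167762756, 0.05739378556609154), 0.02125307358801365)
```

View pics/post.png

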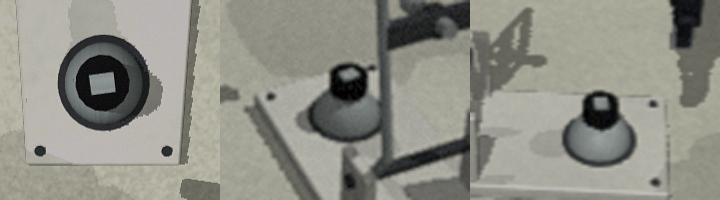

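The specimen rests freely, about 1° off level and under 1 mm off centre, with the polished face up. Next is the crossbar: I'll rise, check the bar's position, then grip it.

```bash
cat >> h.py <<'E'
yaw=np.radians(7.05);D=np.array([.4942,.0550,0]);EX=np.array([np.cos(yaw),np.sin(yaw),0]);EZ=np.array([0,0,1.])
def bar(th): # press_arm angle -> bar centre
    e=np.radians(80)-th;return D+EX*(.150-.220*np.cos(e)+.030*np.sin(e))+EZ*(.090+.220*np.sin(e)+.030*np.cos(e))
E
python3 - <<'E'
from h import *
from cell import arm,effector,optics,sensors
b=bar(0);print(b)
def look(w,n):
    L=w.reshape(-1,3)-D;x=L@EX;y=L[:,:2]@[-EX[1],EX[0]];z=L[:,2]
    k=(abs(y)<.035)&(abs(x-.141)<.02)&(abs(z-.312)<.02)
    if k.sum()>5: print(n,k.sum(),"x",x[k].min(),np.median(x[k]),x[k].max(),"z",np.median(z[k]),z[k].max())
for n in("scene3","side3"):
    f=np.load(n+".npz");look(cloud(*[f[k] for k in"pdKT"]),n)
t=sensors.current_tcp_pos()
arm.move_straight([t[0],t[1],.40],velocity=.25)
effector.command_gripper(.085,20)
arm.move_pose(b-.06*EX+[0,0,.1],R(yaw))
print(sensors.current_t(),sensors.current_joints().round(2))
m=optics.camera_model("wrist");p,d=optics.grab_frame("wrist");cv2.imwrite("pics/w5.png",p)
look(cloud(p,d,m["camera_matrix"],m["world_from_camera"]),"w5");print(m["world_from_camera"].round(3))
E
```

```text
[0.63447301 0.07234763 0.31186715]
scene3 230 x 0.1388486712402613 0.1482618180100458 0.1526424622882089 z 0.31760650043860217 0.32165622107168335
side3 99 x 0.1343092196491779 0.13954809099665402 0.1483381590867182 z 0.316590895952263 0.32043356503006304
20.6167 [-0.02  0.06  1.41 -0.    1.67 -0.15]
w5 1871 x 0.1365707068820956 0.1420634927593413 0.15071531279930436 z 0.3175058914605624 0.3205249348365113
[[ 0.992  0.118  0.035  0.567]
 [ 0.123 -0.953 -0.276  0.136]
 [ 0.     0.279 -0.96   0.535]
 [ 0.     0.     0.     1.   ]]
```

View pics/w5.png

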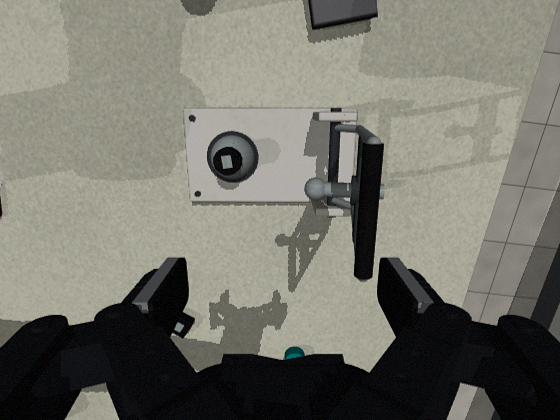

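The bar matches the model (x about 0.142, top z about 0.319) and the specimen is still on the dome at (228,160). I'll grip and swing down most of the way.

```bash
python3 - <<'E'
from h import *
from cell import arm,effector,optics,sensors
b=bar(0)
arm.move_straight(b+[0,0,.09],velocity=.15);arm.move_straight(b,velocity=.1)
effector.command_gripper(.008,20)
print(sensors.current_finger_gap(),sensors.current_contact_force(),sensors.current_tcp_pos()-b)
effector.command_gripper(.008,40)
for th in np.linspace(0,1.30,16)[1:]:
    arm.move_straight(bar(th),velocity=.09)
    f=sensors.current_contact_force();print(round(th,2),f.round(1),end=";")
    if np.linalg.norm(f)>30: print("STOP");break
print(sensors.current_t(),sensors.current_finger_gap(),sensors.current_tcp_pos()-bar(th))
cs=[]
for n,uv in(("scene",(302,240)),("side",(288,262))):
    q,e=optics.grab_frame(n)
    cs.append(cv2.resize(q[uv[1]-60:uv[1]+60,uv[0]-70:uv[0]+70],(385,330),interpolation=cv2.INTER_CUBIC))
cv2.imwrite("pics/down.png",np.hstack(cs))
E
```

```text
0.013278366971398285 [ 0.88218325  0.87870105 -0.83717171] [2.79335434e-04 3.55787147e-05 2.06673080e-04]
0.09 [1.1 1.3 0.6];0.17 [ 1.5  0.7 -0.3];0.26 [ 2.4  2.3 -1. ];0.35 [ 3.6  2.8 -2. ];0.43 [ 5.3  4.4 -3.5];0.52 [ 5.9  4.8 -3.8];0.61 [ 7.9  4.3 -3.4];0.69 [ 7.9  4.7 -2.8];0.78 [ 7.1  5.4 -1.6];0.87 [ 7.7  7.1 -0.2];0.95 [5.9 6.5 1.3];1.04 [2.5 6.4 3.6];1.13 [2.3 7.3 5.1];1.21 [1.1 7.  6.7];1.3 [0.  7.1 7.2];28.6417 0.01249174871116783 [0.00160305 0.00069197 0.00175832]
```

View pics/down.png

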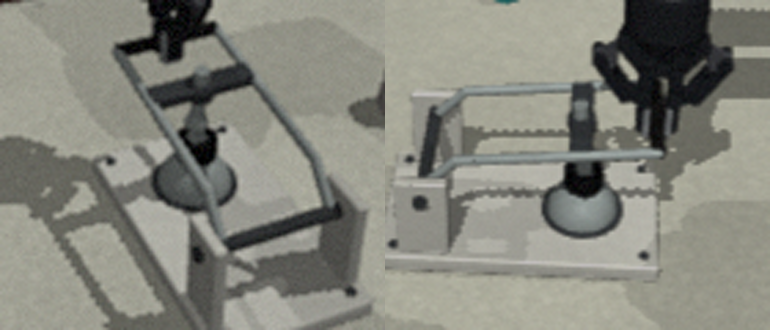

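The foot stands just above the specimen and the bar is held. The last part goes down slowly.

```bash
python3 - <<'E'
from h import *
from cell import arm,effector,optics,sensors
for th in(1.33,1.35,1.37,1.385,1.396):
    arm.move_straight(bar(th),velocity=.03);arm.pause(.1)
    print(th,sensors.current_contact_force().round(1),(sensors.current_tcp_pos()-bar(th)).round(4))
arm.pause(.4)
e=sensors.current_tcp_pos()-bar(1.396);print("err",e)
if abs(e[2])>.0007:
    arm.move_straight(bar(1.396)-[0,0,e[2]],velocity=.02);arm.pause(.3)
print(sensors.current_tcp_pos()-bar(1.396),sensors.current_contact_force(),sensors.current_finger_gap(),sensors.current_t())
cs=[]
for n,uv in(("scene",(302,240)),("side",(288,262))):
    q,e=optics.grab_frame(n);f=np.load(n+".npz");w=cloud(q,e,f["K"],f["T"])
    L=w.reshape(-1,3)-D;x=L@EX;y=L[:,:2]@[-EX[1],EX[0]];z=L[:,2]
    for s in(1,-1):
        for lo,hi in((-.055,-.03),(-.03,0),(0,.03),(.03,.06)):
            k=(abs(y-s*.05)<.006)&(x>lo)&(x<hi)&(z>.085)&(z<.16)
            if k.sum()>5:print(n,s,lo,k.sum(),"rail top z",np.percentile(z[k],[50,90]).round(4))
    k=(abs(abs(y)-.033)<.008)&(abs(x+.07)<.015)&(z>.09)&(z<.15)
    if k.sum()>5: print(n,"bar top",k.sum(),np.percentile(z[k],[50,90]).round(4),np.median(x[k]))
    cs.append(cv2.resize(q[uv[1]-60:uv[1]+60,uv[0]-70:uv[0]+70],(385,330),interpolation=cv2.INTER_CUBIC))
cv2.imwrite("pics/lvl.png",np.hstack(cs))
E
```

```text
1.33 [-1.1  6.5  7.1] [0.0016 0.0007 0.002 ]
1.35 [-1.4  7.6  8.1] [0.0016 0.0007 0.0021]
1.37 [-2.4  7.2 10.2] [0.0016 0.0007 0.0022]
1.385 [-3.5  6.8 11.5] [0.0016 0.0007 0.0024]
1.396 [-3.7  6.7 11.8] [0.0016 0.0007 0.0024]
err [0.00162377 0.00071827 0.00248292]
[ 1.29356302e-03  6.57905718e-04 -8.11270429e-05] [-5.15155091  6.10786388 11.85026415] 0.012594130438087638 31.7
scene 1 -0.055 24 rail top z [0.1252 0.1269]
scene 1 -0.03 29 rail top z [0.1265 0.1279]
scene 1 0 34 rail top z [0.1255 0.1277]
scene 1 0.03 35 rail top z [0.1255 0.127 ]
scene -1 -0.055 26 rail top z [0.1253 0.1279]
scene -1 -0.03 35 rail top z [0.126  0.1277]
scene -1 0 42 rail top z [0.1264 0.1284]
scene -1 0.03 38 rail top z [0.1255 0.1274]
scene bar top 50 [0.1253 0.1296] -0.0633758511770755
side 1 -0.055 36 rail top z [0.1221 0.124 ]
side 1 -0.03 51 rail top z [0.1229 0.1253]
side 1 0 48 rail top z [0.1228 0.1252]
side 1 0.03 43 rail top z [0.1213 0.1243]
side -1 -0.03 16 rail top z [0.1232 0.1254]
side -1 0 26 rail top z [0.1226 0.1248]
side -1 0.03 31 rail top z [0.1221 0.1238]
side bar top 33 [0.1251 0.1267] -0.06969909772034885
```

View pics/lvl.png

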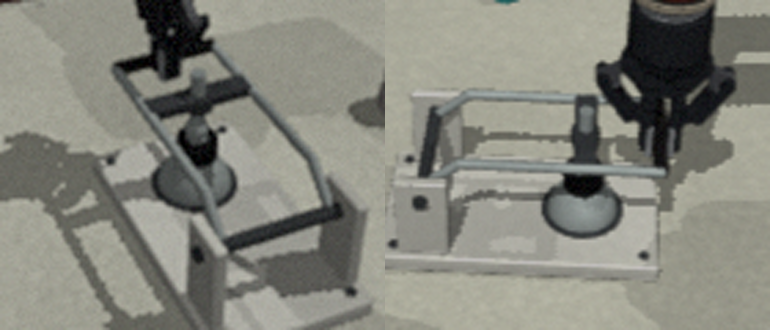

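The rails are the same height along their length in both views, so the arm is level. The pin is pushed in on the specimen, which sits on the dome, and the bar is still held. Handing in.

```bash
python3 - <<'E'
from h import *
from cell import arm,sensors
arm.pause(.5);print(sensors.current_tcp_pos()-bar(1.396),sensors.current_contact_force(),sensors.current_finger_gap(),sensors.current_t())
arm.finish_job()
E
```

```text
[ 1.26390415e-03  6.75301660e-04 -9.93002032e-05] [-5.01974952  6.89270961 12.86240257] 0.012733733657182283 32.3
the job is handed in; nothing more can be done
```

The job is handed in: the black specimen sits on the dome, polished face up, with the press arm held down level by its crossbar. It took 32.3 s of the 61 s allowed. `finish_job` gives no verdict, so what follows is my own checks.

- **Placing:** I centred the specimen in the jaws with two squeezes at right angles and set it on the dome with the arm still raised. After I let go it stayed by itself, about 1° off level by the wrist camera. It was under 1 mm off the dome's centre.
- **Pressing:** I swung the arm down by the crossbar. At the end both rails were the same height along their length in two views, so the arm is level to within about 1°. The gripper is within 0.1 mm of the level height and about 1.4 mm off sideways. It is holding about 13 N vertically and 7 N sideways, steady, with the specimen still under the foot.
- **Bystanders:** I did not touch the square specimen, the jar or the slide box, but I did not measure them again at the end.

Checks that disagreed:
- **Wrist camera:** it read about 2 mm off along the tool's x axis compared with the fixed cameras. I cancelled this by aligning specimen and dome within the same camera.
- **Contact reading:** the first one over the dome was only force noise, so I repeated it with averaged readings.
- **Final tilt:** I did not measure the specimen's tilt again once the foot was pressing on it.

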